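Knock the stuck nylon former out of the bangle die block

ROBOT

A 7-joint arm with a two-finger parallel gripper is mounted at the origin on the work surface. World frame = base frame: x ahead of the robot, y to its left, z up, the work surface at z = 0. Lengths are in m, angles in rad, forces in N, time in s.
With the tool pointing down it reaches from about 0.4 to 0.85 m from the base axis. Payload 10.4 kg.
Tool frame: the origin (TCP) lies midway between the tips of the shut fingers; the grasp point (between the pads) lies 19 mm behind it; z points along the fingers, y is the line along which they close (so a half turn about z gives the same grasp; the last joint's range is limited). The gripper opens to 85 mm and grips with 20 to 120 N. Pads are 22 mm wide; open, the fingers measure 114 mm over their backs; the gripper's body (76 mm by 85 mm) begins 54 mm behind the grasp point. The pads swing forward as they close: fully open they stand 13 mm farther back than shut.
Start: joints at [-1.217, 0.332, -0.065, 1.46, 0.022, 1.35, -0.088], TCP at [0.23, 0.581, 0.231] pointing down, gripper open.
Joint ranges: [-2.6, 2.6], [-0.5, 2.12], [-1.47, 1.34], [0.16, 2.42], [-1.27, 4.41], [0.06, 2.06], [-2.6, 2.6]. Speed limits (rad/s): [2.22, 2.22, 2.79, 2.79, 3.14, 3.14, 3.14].

INTERFACE

Orientations are given as a unit quaternion [x, y, z, w].
In Python, from workcell import get_obs, camera, camera_params, hand_in gives the robot as it stands.
- The arm moves only by the tool carry_out, never from a script. Its argument "commands" is a list that holds one entry, the list of rows, each a list of 6 numbers: the shift along the tool's x, y, z in units of 40 mm (1.0 is 40 mm), then the turn, a rotation vector about the tool's x, y, z in units of 6 degrees (1.0 is 6 degrees). In form: [[[x, y, z, ax, ay, az], ...]]. A call has 1 to 20 rows; each row shifts and turns the commanded pose from where the row before left it, along the tool's axes as they then stand; what a row does not reach is not made up. A row lasts 1/12 s, in which the tool goes at most 41.7 mm and 7.16 degrees, less where a joint would pass 70% of its speed; a pose out of reach is approached as far as the arm can. A call is refused whole if a number of a shift passes 1 or a number of a turn 1, either way. A call with a gripper value outside its range is refused whole. "hand" is the closure, from -1 (fully open) to 1 (shut), set as the call begins (left out, the last holds). The fingers move at their own pace and stop on an object; "force" is the grip in N (left out, the last holds). Time passes only in rows, so rows that do not move let the fingers close. It gives the time, the measured TCP pose, the force, the opening and the grip force at its end, in the units of the state.
- get_obs(): the state, without advancing time (a new reading comes with each control period).
- camera(name): name is "scene" or "top" or "wrist"; returns the picture (420x560x3 uint8, red, green, blue); there is no depth.
- camera_params(name): a dict with "mtx" (3x3 intrinsics, pixels), "k1" (the pictures are not rectified: a ray, as slopes to the right and down, at radius r is drawn at 1 + k1 r^2 times it, then the intrinsics apply), "R" (3x3) and "t" (3): a world point X has camera coordinates R X + t. Camera axes: x right, y down, z forward; pixel columns grow to the right and rows downward; lengths in m; the calibration is good to about 2 mm. A picture is of the moment at which its call begins: read the wrist's pose just before it. camera_params takes no time and is no camera call; for the wrist camera it gives the pose at the moment of the call.
- hand_in(): hands the job in; it is judged then, once.
The state is a dict: "clock": time; "joint_pos": joint angles; "joint_velocities": joint speeds; "tau": joint torques, N m; "position": TCP position; "ee_rot": TCP orientation; "ft_force": force on the tool from outside, world axes, zero at the start; "torque": the same for the moment, N m; "grip_width": opening from 0.0 (shut) to 1.0 (fully open); "grasp_force": force on a finger pad.
Only numpy, scipy, OpenCV 4.12 (cv2) and the standard library are available. Lean on these libraries where they do the work, as an engineer would, in place of code of your own. Each camera call takes 0.05 s, during which the arm holds its last target. There are 200 camera calls.

TASK

Take the ejector rod from its wooden cradle, pass it tip first through the bore in the steel face of the die block and push it fully home, head against the block, so that it drives the stuck orange former out into the lined tray at the other end. Don't ram the rod against the block, don't touch the former with the fingers, and leave the other things on the bench where they are. Leave the rod home in the block.

Things in the scene. Friction and masses are not known exactly. Their poses are not given: they have to be found in the camera images.
- block: Die block fixed to the bench, 110 long (x) x 70 wide x 90 high, foot 110 wide, 12 high and 126 long (to x 126). Bare steel at the entry end, blue behind. Origin on the bench (z 0) under the entry face; x runs level along the bore from the entry face (x 0) to the exit face (x 110); z up. Bore axis at y 0, 62 above the bench.
- mouth (a point): Centre of the bore's mouth in the entry face, 62 above the bench; axes as the block. From here the bore is 17 in diameter for 50 (plain rim), then 38 in diameter for the last 60, where the former sits.
- exit (a point): Centre of the bore's exit, 110 past the mouth; axes as the block. Two sprung pads inside (brass caps on the block's sides, 66 past the mouth) grip the former: it takes roughly 10 to 25 N to push it until its rear end has passed them, then almost nothing.
- tray: Catch tray fixed at the block's exit, pale wood, grey lining, x 128 to 304 in the block's frame, 94 wide inside; lined floor 33 above the bench (10 below the bottom of the 38 bore), walls to 58 above the bench; open towards the block: the former slides straight out onto it. Origin on the bench under the middle of its open end, axes as the block.
- former: Orange nylon former, a cylinder 64 long and 36 in diameter (its last 14, towards the exit, 30 in diameter), about 90 g. Origin at its centre, x along its axis. It starts seated in the 38 bore with its rear end at x 51 to 56 of the block and its nose showing at the exit.
- rod: Ejector rod, 150 long, about 200 g: steel shaft 14 in diameter, 125 long, tip tapered to 9 over the last 4; flat-ended round wooden head 40 in diameter, 25 long. Origin on its axis at the middle of the red band (balances there to about 5); x along the axis to the tip: tip at x 80, head from x -45 (its front face) to x -70 (its flat back). Starts lying level in the cradle.
- rod_tip (a point): Middle of the rod's tip, axes as the rod. With the rod home (front of its head on the entry face) it stands 15 beyond the exit face.
- rod_head (a point): Middle of the flat back of the rod's head, axes as the rod.
- cradle: Fixed dark wooden cradle for the rod: base 10 high, 70 wide, x -85 to 65; two notched rests, 10 thick, 34 wide, centred at x 47 and -36, 52 high. A pocket shrouds the rod's head (5 of room each side): walls 62 high, 6 thick, x -85 to -42. Origin on the bench under the red band; the rod lies along its x, axis 45 above the bench, its shaft free between the rests (31 behind the band, 42 ahead).
- hammer: Bystander: hammer lying on the bench, 220 long; leave alone.
- bangle1: Bystander: brass bangle lying flat, 68 across; leave alone.
- bangle2: Bystander: steel bangle lying flat, 68 across; leave alone.
- jar: Bystander: small amber jar, 52 across, 70 high; leave alone.
- handpiece: Bystander: grey drill handpiece lying on the bench, 135 long; leave alone.
- stake: Bystander: upright steel forming stake, 44 across, 83 high; leave alone.

How it is judged:
On the way, in this order (a step that is already met when the one before it is completed fails the run):
1. the rod's tip is at least 30 mm inside the bore, the former still in the block (x of rod_tip in the frame of block between 0.03 and 0.105 m and distance between rod_tip and mouth below 0.106 m and y of rod_tip in the frame of block between -0.006 and 0.006 m and angle between the x axis of rod and the x axis of block, either way round below 0.12 rad and x of former in the frame of block below 0.14 m), for 0.1 s.
2. the former has been driven clear of the block by the rod behind it (x of former in the frame of block above 0.142 m and x of rod_tip in the frame of block above 0.1 m and angle between the x axis of rod and the x axis of block, either way round below 0.12 rad), for 0.1 s.
At the end, for the whole second after the job is handed in: The former lies at rest in the tray, wholly out of the block (its centre more than 142 mm from the entry face, within the tray's walls); the rod is left at rest in the bore with its head within 5 mm of the entry face (x of former in the frame of block between 0.142 and 0.3 m and y of former in the frame of block between -0.047 and 0.047 m and height (world z) of former between 0.04 and 0.075 m and linear speed of each of former, rod below 0.02 m/s and x of rod_tip in the frame of block above 0.12 m and angle between the x axis of rod and the x axis of block, either way round below 0.12 rad and y of rod in the frame of block between -0.01 and 0.01 m and height (world z) of rod between 0.05 and 0.075 m); the robot touches nothing.
It fails at once if the rod is rammed against the block (over 60 N) (contact force between rod and block above 60 N).
It fails at once if the fingers touch the former (contact force between the fingers and former above 1 N).
It fails at once if a bystander is moved by more than 30 mm (distance of any of hammer, bangle1, bangle2, jar, handpiece, stake from where it was at the start of the episode above 0.03 m).
It also fails if it takes over 58 s, if anything falls off the work surface, if the arm or the gripper's body presses on something with over 40 N, if the wrist force passes 120 N, or if a joint passes its speed limit or range.

## Working session

There is one attempt and no reset: what is moved stays moved. The work goes in short steps, Python scripts to look and compute and a tool call to move; the robot and the scene stay as the last step left them, time stands still between calls to the robot, and variables do not carry over. Pictures are saved under pics/ and viewed, at most 13 in all, crops included, and the job is handed in when it is done.

Besides the shell and the picture viewer there is one more tool, called after ">>>" as a command line: name --argument value ..., lists and objects as JSON in quotes. carry_out: Moves the arm, as the interface text tells. Its arguments: {"type":"object","properties":{"commands":{"type":"array"},"hand":{"type":"number"},"force":{"type":"number"}},"required":["commands"]}

```bash
mkdir -p pics; cat > h.py <<'E'
import numpy as np,cv2
from workcell import get_obs,camera,camera_params,hand_in
from scipy.spatial.transform import Rotation as Rn
def ray(p,uv):
    uv=np.atleast_2d(np.array(uv,float)); K=np.array(p["mtx"])
    d=(uv-K[:2,2])/[K[0,0],K[1,1]]; s=d.copy()
    for _ in range(20): s=d/(1+p["k1"]*(s**2).sum(1,keepdims=True))
    R=np.array(p["R"]);t=np.array(p["t"])
    return -R.T@t, np.c_[s,np.ones(len(s))]@R
def plane(p,uv,z):
    c,r=ray(p,uv); return c+r*((z-c[2])/r[:,2])[:,None]
def proj(p,X):
    x=np.atleast_2d(X)@np.array(p["R"]).T+np.array(p["t"]); s=x[:,:2]/x[:,2:]
    s=s*(1+p["k1"]*(s**2).sum(1,keepdims=True)); K=np.array(p["mtx"]); return s*[K[0,0],K[1,1]]+K[:2,2]
def snap(n,f):
    p=camera_params(n); im=camera(n)[:,:,::-1].copy(); cv2.imwrite("pics/"+f,im); return p,im
E
python3 - <<'E'
from h import *
for n in("top","scene"):
    p,im=snap(n,n+"0.png"); R=np.array(p["R"]); print(n,-R.T@p["t"],R.round(2).tolist(),p["mtx"],p["k1"])
o=get_obs(); print(o["ee_rot"],o["position"])
E
```

```text
top [0.37592117 0.02693861 1.14928794] [[-0.01, -1.0, -0.0], [-0.99, 0.01, -0.17], [0.17, 0.0, -0.99]] [[419.93247816   0.         285.05157303]
 [  0.         419.93247816 213.172547  ]
 [  0.           0.           1.        ]] -0.0032583846910978864
scene [1.07803899 0.60858813 0.85464604] [[-0.76, 0.65, -0.0], [0.46, 0.54, -0.7], [-0.45, -0.54, -0.71]] [[451.03252444   0.         272.87754837]
 [  0.         451.03252444 207.63924218]
 [  0.           0.           1.        ]] -0.03838601497782711
[ 1.87297369e-01  9.82303050e-01 -6.36829199e-04 -8.34199481e-05] [0.22987523 0.58084598 0.23057982]
```

View pics/top0.png

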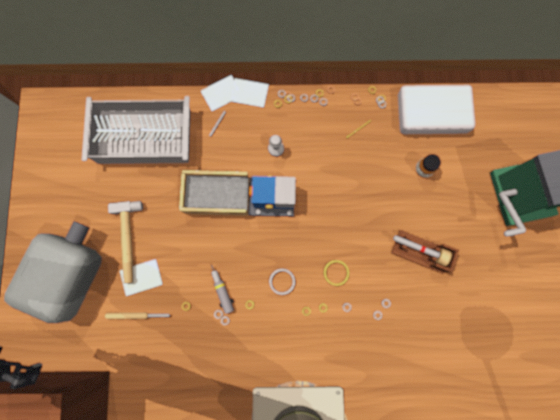

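View pics/scene0.png

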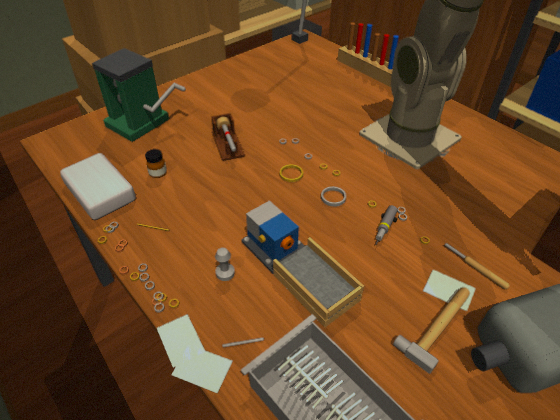

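The top view shows the rod and cradle at about (425,250), tip pointing left, with the red band at about (424,250). The block is at about (273,195), steel face to the right, and the tray is to its left. Next I'll enlarge those two areas.

```bash
python3 - <<'E'
from h import *
t=cv2.imread("pics/top0.png"); s=cv2.imread("pics/scene0.png")
r=lambda a:cv2.resize(a,(400,300),interpolation=cv2.INTER_CUBIC)
c=np.vstack([np.hstack([r(t[210:285,380:480]),r(t[158:233,225:325])]),np.hstack([r(s[95:170,180:280]),r(s[195:270,235:335])])])
cv2.imwrite("pics/crop0.png",c)
hsv=cv2.cvtColor(t,cv2.COLOR_BGR2HSV)
p=camera_params("top")
b=t.astype(int); m=((b[...,2]>120)&(b[...,1]<60)&(b[...,0]<70)).astype(np.uint8); m[:, :380]=0; m[:, 480:]=0; m[:215]=0;m[290:]=0
y,x=np.nonzero(m); print(len(x),x.mean(),y.mean(),plane(p,[x.mean(),y.mean()],.05))
E
```

```text
8 422.0 250.0 [[ 0.46031236 -0.32946915  0.05      ]]
```

View pics/crop0.png

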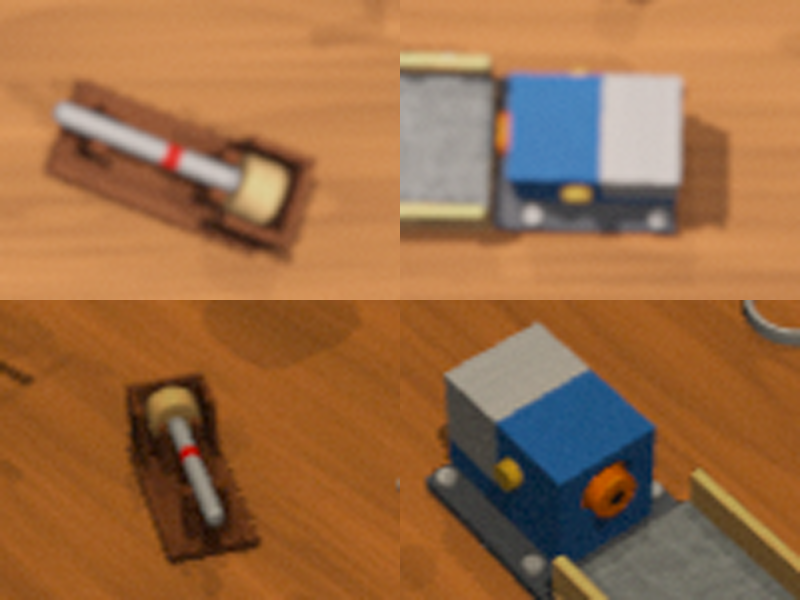

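The crops show the rod tip at top px ≈(394.6,237), the band at ≈(422.6,248.6), and block top corners at ≈(251.6,176.4), (295.4,176.6), (295.1,203.9) and (252,203.4).

```bash
python3 - <<'E'
from h import *
p=camera_params("top")
T=plane(p,[[394.8,237.2]],.045)[0];B=plane(p,[[422.6,248.4]],.05)[0];print("rod",T,B,np.linalg.norm((T-B)[:2]),np.degrees(np.arctan2(*(T-B)[:2])))
C=plane(p,[[251.6,176.4],[295.4,176.6],[295.1,203.9],[252,203.4]],.09);print(C.round(4),[np.linalg.norm(C[i]-C[i-1]).round(4) for i in range(4)])
o=get_obs();w=camera_params("wrist");R=np.array(w["R"]);c=-R.T@w["t"];E=Rn.from_quat(o["ee_rot"]).as_matrix()
print("cam in tool",E.T@(c-o["position"]),(R@E).round(3).tolist(),w["mtx"][0])
print(E.round(3).tolist())
E
```

```text
rod [ 0.49513889 -0.26142138  0.045     ] [ 0.46447926 -0.33130364  0.05      ] 0.07631214639355254 23.68862999616678
[[ 0.6523  0.1137  0.09  ]
 [ 0.6507 -0.      0.09  ]
 [ 0.5786  0.0017  0.09  ]
 [ 0.5809  0.1124  0.09  ]] [np.float64(0.0714), np.float64(0.1137), np.float64(0.0722), np.float64(0.1107)]
cam in tool [ 0.08285229 -0.00090526 -0.143133  ] [[0.001, 1.0, -0.0], [-0.947, 0.001, -0.32], [-0.32, 0.0, 0.947]] [307.96274077   0.         283.78485446]
[[-0.93, 0.368, -0.0], [0.368, 0.93, -0.001], [-0.0, -0.001, -1.0]]
```

>>> carry_out --commands '[[[-0.7,-0.45,0,0,0,0],[-0.7,-0.45,0,0,0,0],[-0.7,-0.45,0,0,0,0],[-0.7,-0.45,0,0,0,0],[-0.7,-0.45,0,0,0,0],[-0.7,-0.45,0,0,0,0],[-0.7,-0.45,0,0,0,0],[-0.7,-0.45,0,0,0,0],[-0.7,-0.45,0,0,0,0],[-0.7,-0.45,0,0,0,0],[-0.7,-0.45,0,0,0,0],[-0.7,-0.45,0,0,0,0],[-0.7,-0.45,0,0,0,0],[-0.7,-0.45,0,0,0,0]]]' --hand -1

```text
clock: 1.27
position: [0.5023, 0.201, 0.2311]
ee_rot: [0.187, 0.982, -0.0, -0.0]
ft_force: [0.9, 0.2, -0.6]
grip_width: 0.999
grasp_force: 0.0
```

>>> carry_out --commands '[[[0,0,0,0,0,0.96],[0,0,0,0,0,0.96],[0,0,0,0,0,0.96],[0,0,0,0,0,0.96],[0,0,0,0,0,0.96],[0,0,0,0,0,0.96],[0,0,0,0,0,0.96],[0,0,0,0,0,0.96],[0,0,0,0,0,0.96],[0,0,0,0,0,0.96],[0,0,0,0,0,0.96],[0,0,0,0,0,0.96],[0,0,0,0,0,0.96],[0,0,0,0,0,0.96],[0,0,0,0,0,0.96],[0,0,0,0,0,0.96]]]'

```text
clock: 2.6
position: [0.5015, 0.2025, 0.231]
ee_rot: [0.839, 0.544, -0.0, -0.0]
ft_force: [0.5, 0.3, 1.5]
grip_width: 0.998
grasp_force: 0.0
```

```bash
cat >> h.py <<'E'
def go(pos,yaw):
    "delta to a tool-down pose with tool x at yaw (deg, world); shift first, then turn"
    o=get_obs();R=Rn.from_quat(o["ee_rot"]);y=np.radians(yaw)
    x=np.array([np.cos(y),np.sin(y),0]);z=np.array([0,0,-1.]);G=Rn.from_matrix(np.c_[x,np.cross(z,x),z])
    print("clock",o["clock"],"pos",np.round(o["position"],4),"shift",(R.inv().apply(np.array(pos)-o["position"])/.04).round(3),
      "turn",(np.degrees((R.inv()*G).as_rotvec())/6).round(3),"w",round(o["grip_width"],3),"F",np.round(o["ft_force"],1),"j",np.round(o["joint_pos"],2))
E
python3 - <<'E'
from h import *
go([.464-.03*.4,-.331-.03*.916,.2],66.3)
E
```

```text
clock 2.6 pos [0.5015 0.2025 0.231 ] shift [-13.313   4.582   0.779] turn [-0.004  0.004 -0.056] w 0.998 F [0.5 0.3 1.5] j [-0.8   0.14  0.36  1.7  -0.05  1.3  -0.84]
```

>>> carry_out --commands '[[[-0.83,0.29,0.03,0,0,0],[-0.83,0.29,0.03,0,0,0],[-0.83,0.29,0.03,0,0,0],[-0.83,0.29,0.03,0,0,0],[-0.83,0.29,0.03,0,0,0],[-0.83,0.29,0.03,0,0,0],[-0.83,0.29,0.03,0,0,0],[-0.83,0.29,0.03,0,0,0],[-0.83,0.29,0.03,0,0,0],[-0.83,0.29,0.03,0,0,0],[-0.83,0.29,0.03,0,0,0],[-0.83,0.29,0.03,0,0,0],[-0.83,0.29,0.03,0,0,0],[-0.83,0.29,0.03,0,0,0],[-0.83,0.29,0.03,0,0,0],[-0.83,0.29,0.03,0,0,0],[0,0,0,0,0,0],[0,0,0,0,0,0]]]'

```text
clock: 4.1
position: [0.4562, -0.3604, 0.2114]
ee_rot: [0.839, 0.545, -0.001, -0.0]
ft_force: [0.6, 0.8, -0.5]
grip_width: 0.998
grasp_force: 0.0
```

```bash
python3 - <<'E'
from h import *
go([.464-.03*.4,-.331-.03*.916,.2],66.3)
snap("wrist","w1.png")
E
```

```text
clock 4.1 pos [ 0.4562 -0.3604  0.2114] shift [ 0.002 -0.116  0.286] turn [-0.014  0.014 -0.049] w 0.998 F [ 0.6  0.8 -0.5] j [-0.09  0.31  0.83  1.64 -0.24  1.29  0.37]
```

View pics/w1.png

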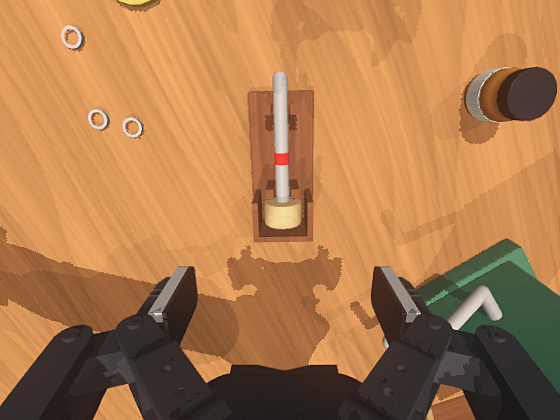

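The wrist view shows the rod upright in the picture: tip at about (280,73), red band at (281,158), head at (283,215).

```bash
python3 - <<'E'
from h import *
p=camera_params("wrist"); im=cv2.imread("pics/w1.png").astype(int)
m=(im[...,2]>150)&(im[...,1]<70)&(im[...,0]<70); y,x=np.nonzero(m); ok=(abs(x-281)<20)&(abs(y-158)<20);y,x=y[ok],x[ok]
B=plane(p,[x.mean(),y.mean()],.0505)[0]; print(len(x),x.mean(),y.mean(),B)
# shaft edges: saturation-low columns rows 80..148
g=im.max(2)-im.min(2); pts=[]
for r in list(range(82,150,3))+list(range(168,190,3)):
    c=np.nonzero(g[r,260:305]<30)[0]+260
    if len(c)>5: pts.append(((c[0]+c[-1])/2,r))
P=plane(p,pts,.048); vx,vy,x0,y0=cv2.fitLine(P[:,:2].astype(np.float32),cv2.DIST_HUBER,0,.01,.01).ravel()
a=np.degrees(np.arctan2(vy,vx)); a=a if a>0 else a+180; d=np.array([np.cos(np.radians(a)),np.sin(np.radians(a))])
T=plane(p,[280,72.5],.046)[0]; print("yaw",a,"tip",T,"tip-band",(T-B)[:2]@d,"perp",np.cross(d,B[:2]-[x0,y0]),len(pts))
Bc=B[:2]-np.cross(d,B[:2]-[x0,y0])*np.array([-d[1],d[0]])
print("band",Bc); q=Bc-.009*d; go([*q,.12],a);go([*q,.027],a)
E
```

```text
121 281.4710743801653 158.64462809917356 [ 0.46629844 -0.3309211   0.0505    ]
yaw 67.5146 tip [ 0.49730565 -0.25756916  0.046     ] tip-band 0.0796341585448458 perp -0.00020256632807191984 31
band [ 0.46611127 -0.33084363]
clock 4.15 pos [ 0.4572 -0.3586  0.2115] shift [ 0.5   -0.068  2.288] turn [-0.012  0.002 -0.224] w 0.999 F [-0.9  0.2 -1.2] j [-0.09  0.31  0.83  1.65 -0.24  1.29  0.37]
clock 4.15 pos [ 0.4572 -0.3586  0.2115] shift [ 0.501 -0.065  4.613] turn [-0.012  0.002 -0.224] w 0.999 F [-0.9  0.2 -1.2] j [-0.09  0.31  0.83  1.65 -0.24  1.29  0.37]<stdin>:12: DeprecationWarning: Arrays of 2-dimensional vectors are deprecated. Use arrays of 3-dimensional vectors instead. (deprecated in NumPy 2.0)
<stdin>:13: DeprecationWarning: Arrays of 2-dimensional vectors are deprecated. Use arrays of 3-dimensional vectors instead. (deprecated in NumPy 2.0)
```

>>> carry_out --commands '[[[0.25,-0.03,0.5,0,0,-0.22],[0.25,-0.04,0.5,0,0,0],[0,0,0.6,0,0,0],[0,0,0.6,0,0,0],[0,0,0.5,0,0,0],[0,0,0.5,0,0,0],[0,0,0.4,0,0,0],[0,0,0.4,0,0,0],[0,0,0.3,0,0,0],[0,0,0.2,0,0,0],[0,0,0.1,0,0,0],[0,0,0,0,0,0],[0,0,0,0,0,0]]]'

```text
clock: 5.23
position: [0.4634, -0.3388, 0.0286]
ee_rot: [0.831, 0.556, 0.0, 0.0]
ft_force: [-0.4, 0.2, 0.1]
grip_width: 0.999
grasp_force: 0.0
```

```bash
python3 - <<'E'
from h import *
d=np.array([np.cos(np.radians(67.5)),np.sin(np.radians(67.5))])
go([*(np.array([.4661,-.3308])-.009*d),.027],67.5)
E
```

```text
clock 5.2333 pos [ 0.4634 -0.3388  0.0286] shift [-0.013 -0.013  0.04 ] turn [ 0.006 -0.001  0.014] w 0.999 F [-0.4  0.2  0.1] j [-0.02  0.51  0.71  1.83 -0.4   0.95  0.48]
```

>>> carry_out --commands '[[[0,0,0,0,0,0],[0,0,0,0,0,0],[0,0,0,0,0,0],[0,0,0,0,0,0],[0,0,0,0,0,0],[0,0,0,0,0,0],[0,0,0,0,0,0],[0,0,0,0,0,0],[0,0,0,0,0,0],[0,0,0,0,0,0]]]' --hand 1 --force 80

```text
clock: 6.07
position: [0.4631, -0.3389, 0.0283]
ee_rot: [0.831, 0.556, 0.0, 0.0]
ft_force: [-0.4, 0.9, 5.5]
grip_width: 0.136
grasp_force: 78.0
```

>>> carry_out --commands '[[[0,0,-0.1,0,0,0],[0,0,-0.2,0,0,0],[0,0,-0.3,0,0,0],[0,0,-0.4,0,0,0],[0,0,-0.4,0,0,0],[0,0,-0.3,0,0,0],[0,0,-0.2,0,0,0],[0,0,-0.1,0,0,0],[0,0,0,0,0,0]]]'

```text
clock: 6.82
position: [0.4633, -0.339, 0.1089]
ee_rot: [0.831, 0.556, 0.0, 0.0]
ft_force: [-0.1, 0.1, -2.5]
grip_width: 0.132
grasp_force: 78.0
```

```bash
python3 - <<'E'
from h import *
# tip 80 mm short of the mouth, then it is looked at
go([.615,-.17,.11],90); go([.615,-.17,.11],67.5)
E
```

```text
clock 6.8167 pos [ 0.4633 -0.339   0.1089] shift [ 5.351  1.894 -0.024] turn [ 0.012 -0.    -3.737] w 0.132 F [-0.1  0.1 -2.5] j [-0.08  0.4   0.78  1.78 -0.31  1.09  0.41]
clock 6.8167 pos [ 0.4633 -0.339   0.1089] shift [ 5.351  1.894 -0.024] turn [ 0.012 -0.002  0.013] w 0.132 F [-0.1  0.1 -2.5] j [-0.08  0.4   0.78  1.78 -0.31  1.09  0.41]
```

>>> carry_out --commands '[[[0.3,0.1,0,0,0,0],[0.5,0.2,0,0,0,0],[0.7,0.24,0,0,0,0],[0.7,0.25,0,0,0,0],[0.7,0.25,0,0,0,0],[0.7,0.25,0,0,0,0],[0.7,0.25,0,0,0,0],[0.6,0.2,0,0,0,0],[0.45,0.15,0,0,0,0],[0,0,0,0,0,-0.5],[0,0,0,0,0,-0.75],[0,0,0,0,0,-0.75],[0,0,0,0,0,-0.75],[0,0,0,0,0,-0.6],[0,0,0,0,0,-0.39],[0,0,0,0,0,0],[0,0,0,0,0,0]]]'

```text
clock: 8.23
position: [0.6143, -0.169, 0.1071]
ee_rot: [0.707, 0.707, -0.0, -0.001]
ft_force: [-0.0, 0.4, -3.0]
grip_width: 0.136
grasp_force: 78.1
```

```bash
python3 - <<'E'
from h import *
go([.615,-.17,.11],90)
p,w=snap("wrist","w2.png"); q,t=snap("top","t2.png")
s=cv2.imread("pics/w2.png")
r=cv2.resize(t[140:260,220:380],(560,420),interpolation=cv2.INTER_CUBIC)
cv2.imwrite("pics/c2.png",cv2.resize(np.hstack([s,r]),(800,300),interpolation=cv2.INTER_AREA))
E
```

```text
clock 8.2333 pos [ 0.6143 -0.169   0.1071] shift [-0.026  0.017 -0.071] turn [-0.013 -0.006 -0.007] w 0.136 F [-0.   0.4 -3. ] j [-0.26  0.51  0.61  1.6  -0.31  1.14  0.42]
```

View pics/c2.png

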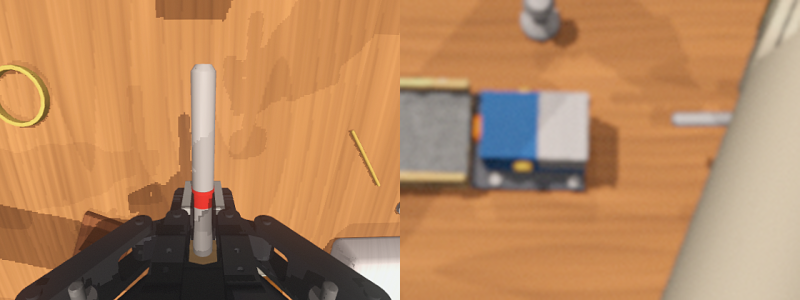

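The wrist view shows the rod firmly held and straight, with the band just ahead of the pads, tip at about (284,91) in full pixels. Raising the arm will put the block's entry edge and the rod in the same wrist picture.

>>> carry_out --commands '[[[0.2,0,-0.3,0,0,0],[0.3,0,-0.6,0,0,0],[0.3,0,-0.7,0,0,0],[0.2,0,-0.7,0,0,0],[0,0,-0.4,0,0,0],[0,0,-0.1,0,0,0],[0,0,0,0,0,0],[0,0,0,0,0,0],[0,0,0,0,0,0]]]'

```text
clock: 9.08
position: [0.6137, -0.1299, 0.2186]
ee_rot: [0.707, 0.707, -0.001, -0.001]
ft_force: [-0.2, -0.4, -2.8]
grip_width: 0.136
grasp_force: 78.1
```

```bash
python3 - <<'E'
from h import *
go([.615,-.13,.22],90)
p,w=snap("wrist","w3.png"); np.save("w3p.npy",p,allow_pickle=True)
print(proj(p,[[.6507,0,.09],[.5786,.0017,.09]]))
E
```

```text
clock 9.0833 pos [ 0.6137 -0.1299  0.2186] shift [-0.003  0.032 -0.036] turn [-0.022 -0.002 -0.005] w 0.136 F [-0.2 -0.4 -2.8] j [-0.35  0.39  0.64  1.5  -0.24  1.33  0.31]
[[331.54434623  40.09796811]
 [240.80039313  37.73696724]]
```

View pics/w3.png

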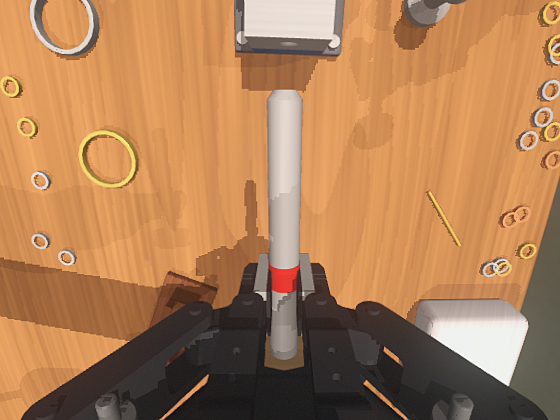

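The wrist view shows the block's entry face edge at about row 38, columns 244 to 335, with the bore mouth as a dark spot near (289,44). The rod lies between column 285 at the tip (row 91) and the band at (285,279).

```bash
python3 - <<'E'
from h import *
p=np.load("w3p.npy",allow_pickle=True).item(); im=cv2.imread("pics/w3.png").astype(int); v=im.max(2); g=v-im.min(2)
print("mid col 265", v[28:58,265]); print("col320",v[28:58,320])
E_=[]
for r in (8,14,20,26,32):
    c=np.nonzero((v[r,225:355]>150)&(g[r,225:355]<40))[0]+225; E_.append((c[0],c[-1]));print(r,c[0],c[-1])
L=plane(p,[(a-.5,r) for (a,b),r in zip(E_,(8,14,20,26,32))],.09);Rr=plane(p,[(b+.5,r) for (a,b),r in zip(E_,(8,14,20,26,32))],.09)
print(((L+Rr)/2).round(4).tolist(), (Rr-L)[:,0].round(4))
k=v[40:50,275:305]; print(k)
pts=[]
for r in range(104,262,4):
    c=np.nonzero((g[r,260:312]<35)&(v[r,260:312]>70))[0]+260
    pts.append(((c[0]+c[-1])/2,r,c[-1]-c[0]+1))
print(pts[::6])
zr=.2186+.0167
P=plane(p,[q[:2] for q in pts],zr); f=np.polyfit(P[:,1],P[:,0],1); print("rod x=%.4f*y+%.4f"%tuple(f),"tip",plane(p,[285,90],zr),np.polyval(f,[-.05,-.12]))
E
```

```text
mid col 265 [234 232 230 229 230 232 234 240 225 119  97 103 106 105 106 103 106 105
 106 106  94  82  82  78  66 114 152 145 144 143]
col320 [237 238 238 235 234 232 233 233 234 237 253 136 101 108 111 110 108 110
 108 110 110 113 105  84  83  84  77 105 146 158]
8 244 335
14 244 334
20 244 334
26 244 333
32 238 333
[[0.6171, 0.0227, 0.09], [0.6168, 0.0185, 0.09], [0.6168, 0.0143, 0.09], [0.6164, 0.0101, 0.09], [0.6141, 0.0058, 0.09]] [0.0713 0.0709 0.0712 0.0708 0.0759]
[[105 106 106 105 107 106 104 105 105 106 104 105 105 104 103 105 105 106
  106 107 106 107 104 107 106 106 105 108 107 104]
 [106 106 106 105 105 104 103 104 101 102 101 103 103 103 102 103 104 103
  103 104 106 106 107 107 109 108 108 108 106 109]
 [105 108 106 104 110 116 121 131 138 143 146 150 153 155 153 153 136 134
  120 116 106 107 104 106 107 108 108 107 108 107]
 [105 106 103  99 109 121 131 139 145 150 155 157 163 164 164 161 158 156
  153 151 145 132 111 107 107 107 108 107 107 109]
 [105 106 105 106 112 115 120 125 132 136 144 149 153 155 153 152 149 148
  145 141 137 128 120 111 108 108 108 105 107 106
[... 298 characters left out ...]
105 105 106 106 106 105 105
  106 105 107 107 106 108 107 108 108 107 108 110]
 [103 102 103 103 103 105 103 104 105 107 105 106 106 106 105 110 109 110
  110 110 110 111 110 110 112 110 109 110 108 109]
 [ 84  82  85  87  86  86  84  84  87  91  89  87  88  88  88  98 102 101
  100 101 101 102 102 102 103 105 105 105 105 106]]
[(np.float64(284.5), 104, np.int64(34)), (np.float64(284.5), 128, np.int64(34)), (np.float64(284.0), 152, np.int64(33)), (np.float64(284.0), 176, np.int64(33)), (np.float64(284.0), 200, np.int64(31)), (np.float64(284.0), 224, np.int64(31)), (np.float64(283.5), 248, np.int64(30))]
rod x=0.0033*y+0.6135 tip [[ 0.61355694 -0.04326517  0.2353    ]] [0.61336523 0.61313467]
```

```bash
python3 - <<'E'
from h import *
p=np.load("w3p.npy",allow_pickle=True).item(); v=cv2.imread("pics/w3.png").astype(int).max(2).astype(float)
def cr(a,th): # first falling crossing
    i=np.nonzero((a[:-1]>=th)&(a[1:]<th))[0][0]; return i+(a[i]-th)/(a[i]-a[i+1])
F=plane(p,[(c,25+cr(v[25:50,c],170)) for c in range(250,330,3)],.09)
f=np.polyfit(F[:,0],F[:,1],1); res=F[:,1]-np.polyval(f,F[:,0]); ok=abs(res)<.001; f=np.polyfit(F[ok,0],F[ok,1],1); print("face y=%.4f x+%.4f"%tuple(f),"yaw",90+np.degrees(np.arctan(f[0])), "y at .616",np.polyval(f,.616),ok.sum())
for nm,edge in(("R",[(300+cr(v[r,300:350],170),r) for r in range(2,32,2)]),("L",[(270-cr(v[r,270:225:-1],170),r) for r in range(2,26,2)])):
    S=plane(p,edge,.09); s=np.polyfit(S[:,1],S[:,0],1); print(nm,s,np.polyval(s,0.0),np.abs(S[:,0]-np.polyval(s,S[:,1])).max())
# bore rim: lowest-contrast blob centre on the face (y from the fit), z found
b=np.argwhere(v[38:50,272:304]>112); print("blob",b.mean(0)+[38,272],b.min(0)+[38,272],b.max(0)+[38,272])
c,r=ray(p,[288.0,43.8]); k=(np.polyval(f,.616)-c[1])/r[0,1]; print("bore pt",c+r[0]*k)
E
```

```text
face y=-0.0358 x+0.0240 yaw 87.94848452560156 y at .616 0.0019092155575857993 27
R [0.03536778 0.65151422] 0.6515142189282016 0.00016847885314763555
L [0.04287143 0.58080563] 0.5808056265000634 1.7575105683009795e-05
blob [ 43.16666667 288.97222222] [ 38 280] [ 45 303]
bore pt [0.61636731 0.00190922 0.06183466]
```

```bash
python3 - <<'E'
from h import *
go([.6164-.0039,-.105,.0453],87.9)
E
```

```text
clock 9.1333 pos [ 0.6137 -0.1299  0.2186] shift [ 0.621 -0.02   4.331] turn [-0.023 -0.001  0.346] w 0.138 F [ 0.3 -0.1 -2.9] j [-0.35  0.39  0.64  1.5  -0.24  1.33  0.31]
```

>>> carry_out --commands '[[[0,0,0.3,0,0,0.35],[0,0,0.6,0,0,0],[0,0,0.6,0,0,0],[0,0,0.6,0,0,0],[0,0,0.6,0,0,0],[0,0,0.6,0,0,0],[0,0,0.5,0,0,0],[0,0,0.4,0,0,0],[0.2,0,0.13,0,0,0],[0.3,0,0,0,0,0],[0.12,0,0,0,0,0],[0,0,0,0,0,0],[0,0,0,0,0,0],[0,0,0,0,0,0]]]'

```text
clock: 10.3
position: [0.6159, -0.1053, 0.0479]
ee_rot: [0.72, 0.694, 0.001, 0.001]
ft_force: [-0.1, -0.2, -1.0]
grip_width: 0.133
grasp_force: 78.2
```

```bash
python3 - <<'E'
from h import *
go([.6164-.0039,-.105,.0453],87.9)
p,w=snap("wrist","w4.png"); q,s=snap("scene","s4.png")
cv2.imwrite("pics/c4.png",np.hstack([cv2.resize(w,(400,300)),cv2.resize(s[180:285,190:330],(400,300),interpolation=cv2.INTER_CUBIC)]))
E
```

```text
clock 10.3 pos [ 0.6159 -0.1053  0.0479] shift [ 0.004 -0.086  0.065] turn [0.015 0.001 0.003] w 0.133 F [-0.1 -0.2 -1. ] j [-0.35  0.55  0.58  1.68 -0.34  1.02  0.31]
```

View pics/c4.png

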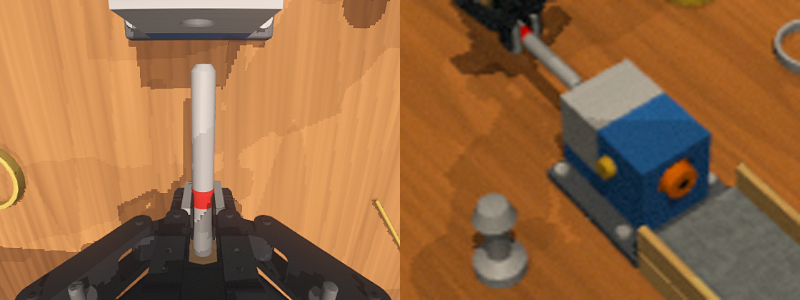

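The wrist view shows the rod tip at about (285,91) in full pixels. The mouth is at about (273,31), left of the rod line, so I need a small sideways correction. I'll measure it at equal height.

```bash
python3 - <<'E'
from h import *
p=camera_params("wrist"); im=cv2.imread("pics/w4.png").astype(int); v=im.max(2).astype(float); g=v-im.min(2)
rows=range(104,255,4); pts=[]
for r in rows:
    c=np.nonzero((g[r,262:310]<35)&(v[r,262:310]>70))[0]+262; pts.append(((c[0]+c[-1])/2,r))
P=plane(p,pts,get_obs()["position"][2]+.0167+.002); f=np.polyfit(P[:,1],P[:,0],1); ok=abs(P[:,0]-np.polyval(f,P[:,1]))<.0005; f=np.polyfit(P[ok,1],P[ok,0],1)
print("rod x=%.4f y+%.4f"%tuple(f),ok.sum(),"x at mouth",np.polyval(f,.0019))
face=np.median(v[24:40,235:255]); print("face",face)
k=(v[16:46,240:310]-face)
b=np.argwhere(k>12); b=b[b[:,0]>5]
h=[(r+16,np.nonzero(k[r]>8)[0][[0,-1]]+240 if (k[r]>8).any() else None,(k[r]>8).sum()) for r in range(0,30,2)]; print(h)
c,r=ray(p,[[x,y] for x in(268,273,278) for y in(31,)])
for q in r: print((c+q*((.0019-c[1])/q[1])).round(4))
E
```

```text
rod x=0.0401 y+0.6191 38 x at mouth 0.6191753472844694
face 99.0
[(16, array([287, 308]), np.int64(9)), (18, None, np.int64(0)), (20, None, np.int64(0)), (22, None, np.int64(0)), (24, None, np.int64(0)), (26, array([268, 282]), np.int64(15)), (28, array([258, 295]), np.int64(38)), (30, array([256, 298]), np.int64(43)), (32, array([257, 300]), np.int64(44)), (34, array([257, 299]), np.int64(43)), (36, array([260, 293]), np.int64(34)), (38, None, np.int64(0)), (40, None, np.int64(0)), (42, None, np.int64(0)), (44, None, np.int64(0))]
[0.613  0.0019 0.0629]
[0.6149 0.0019 0.0626]
[0.6167 0.0019 0.0622]
```

>>> carry_out --commands '[[[0,-0.033,0.033,0,0,0],[0,-0.033,0.032,0,0,0],[0,0,0,0,0,0],[0,0,0,0,0,0],[0,0,0,0,0,0]]]'

```text
clock: 10.82
position: [0.6127, -0.1051, 0.0443]
ee_rot: [0.72, 0.694, 0.0, -0.0]
ft_force: [0.3, -0.2, -2.4]
grip_width: 0.135
grasp_force: 78.2
```

```bash
python3 - <<'E'
from h import *
go([.6167-.0039-.0004,-.105,.0453],87.9)
E
```

```text
clock 10.8167 pos [ 0.6127 -0.1051  0.0443] shift [ 0.002 -0.008 -0.026] turn [-0.    -0.001  0.   ] w 0.135 F [ 0.3 -0.2 -2.4] j [-0.35  0.55  0.58  1.69 -0.34  1.01  0.31]
```

>>> carry_out --commands '[[[0,0,-0.025,0,0,0],[0.1,0,0,0,0,0],[0.1,0,0,0,0,0],[0.1,0,0,0,0,0],[0.1,0,0,0,0,0],[0.1,0,0,0,0,0],[0.1,0,0,0,0,0],[0.1,0,0,0,0,0],[0,0,0,0,0,0],[0,0,0,0,0,0]]]'

```text
clock: 11.65
position: [0.6138, -0.0767, 0.0453]
ee_rot: [0.72, 0.694, 0.0, -0.0]
ft_force: [-0.3, -0.4, -2.1]
grip_width: 0.134
grasp_force: 78.2
```

```bash
python3 - <<'E'
from h import *
go([.6163-.0028,-.077,.0453],87.9)
E
```

```text
clock 11.65 pos [ 0.6138 -0.0767  0.0453] shift [-0.008 -0.007 -0.001] turn [ 0.    -0.001  0.007] w 0.134 F [-0.3 -0.4 -2.1] j [-0.39  0.54  0.57  1.7  -0.33  1.01  0.26]
```

>>> carry_out --commands '[[[0.1,0,0,0,0,0],[0.1,0,0,0,0,0],[0.1,0,0,0,0,0],[0.1,0,0,0,0,0],[0.1,0,0,0,0,0],[0.1,0,0,0,0,0],[0.1,0,0,0,0,0],[0.1,0,0,0,0,0],[0,0,0,0,0,0],[0,0,0,0,0,0],[0,0,0,0,0,0]]]'

```text
clock: 12.57
position: [0.6149, -0.0453, 0.0453]
ee_rot: [0.72, 0.694, -0.0, 0.0]
ft_force: [0.3, -0.2, -2.0]
grip_width: 0.135
grasp_force: 78.2
```

```bash
python3 - <<'E'
from h import *
go([.6163-.0017,-.046,.0453],87.9)
E
```

```text
clock 12.5667 pos [ 0.6149 -0.0453  0.0453] shift [-0.018 -0.006 -0.   ] turn [-0.     0.001  0.   ] w 0.135 F [ 0.3 -0.2 -2. ] j [-0.44  0.53  0.57  1.7  -0.33  1.    0.21]
```

>>> carry_out --commands '[[[0.1,0,0,0,0,0],[0.1,0,0,0,0,0],[0.1,0,0,0,0,0],[0.1,0,0,0,0,0],[0.1,0,0,0,0,0],[0.1,0,0,0,0,0],[0,0,0,0,0,0],[0,0,0,0,0,0]]]'

```text
clock: 13.23
position: [0.6156, -0.0242, 0.0454]
ee_rot: [0.721, 0.693, -0.001, 0.001]
ft_force: [-0.1, -9.1, -2.2]
grip_width: 0.131
grasp_force: 78.0
```

```bash
python3 - <<'E'
from h import *
go([.6163-.0008,-.023,.0453],87.9)
p,w=snap("wrist","w5.png")
E
```

```text
clock 13.2333 pos [ 0.6156 -0.0242  0.0454] shift [ 0.03  -0.003  0.002] turn [ 0.001  0.035 -0.022] w 0.131 F [-0.1 -9.1 -2.2] j [-0.48  0.53  0.57  1.7  -0.32  1.    0.16]
```

View pics/w5.png

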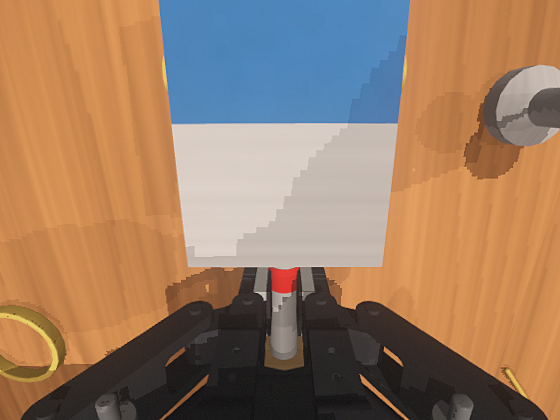

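>>> carry_out --commands '[[[0.1,0,0,0,0,0],[0.1,0,0,0,0,0],[0.05,0,0,0,0,0],[0,0,0,0,0,0],[0,0,0,0,0,0],[0,0,0,0,0,0]]]'

```text
clock: 13.78
position: [0.6162, -0.011, 0.0453]
ee_rot: [0.72, 0.694, -0.0, 0.0]
ft_force: [0.5, -3.3, -2.6]
grip_width: 0.131
grasp_force: 78.0
```

>>> carry_out --commands '[[[-0.02,0,0,0,0,0],[0,0,0,0,0,0],[0,0,0,0,0,0],[0,0,0,0,0,0],[0,0,0,0,0,0],[0,0,0,0,0,0],[0,0,0,0,0,0],[0,0,0,0,0,0],[0,0,0,0,0,0]]]' --hand -1

```text
clock: 14.53
position: [0.6162, -0.0118, 0.0453]
ee_rot: [0.72, 0.694, 0.0, -0.0]
ft_force: [0.3, -0.3, 0.3]
grip_width: 0.999
grasp_force: 0.0
```

```bash
python3 - <<'E'
from h import *
go([.6163-.0025,-.0665,.044],87.9)
E
```

```text
clock 14.5333 pos [ 0.6162 -0.0118  0.0453] shift [-1.368 -0.009  0.032] turn [ 0.    -0.001  0.002] w 0.999 F [ 0.3 -0.3  0.3] j [-0.49  0.53  0.56  1.7  -0.32  1.    0.15]
```

>>> carry_out --commands '[[[-0.25,0,0,0,0,0],[-0.3,0,0.02,0,0,0],[-0.3,0,0.02,0,0,0],[-0.3,0,0.02,0,0,0],[-0.2,0,0.02,0,0,0],[0,0,0,0,0,0],[0,0,0,0,0,0],[0,0,0,0,0,0]]]'

```text
clock: 15.2
position: [0.6143, -0.0652, 0.042]
ee_rot: [0.72, 0.694, 0.0, -0.0]
ft_force: [-0.3, -0.0, -0.6]
grip_width: 1.003
grasp_force: 0.0
```

```bash
python3 - <<'E'
from h import *
go([.6163-.0025,-.0665,.044],87.9)
p,w=snap("wrist","w6.png"); q,s=snap("scene","s6.png")
cv2.imwrite("pics/c6.png",np.hstack([cv2.resize(w,(400,300)),cv2.resize(s[180:285,190:330],(400,300),interpolation=cv2.INTER_CUBIC)]))
E
```

```text
clock 15.2 pos [ 0.6143 -0.0652  0.042 ] shift [-0.032 -0.01  -0.05 ] turn [-0.001 -0.006  0.005] w 1.003 F [-0.3 -0.  -0.6] j [-0.41  0.54  0.57  1.7  -0.33  1.    0.24]
```

View pics/c6.png

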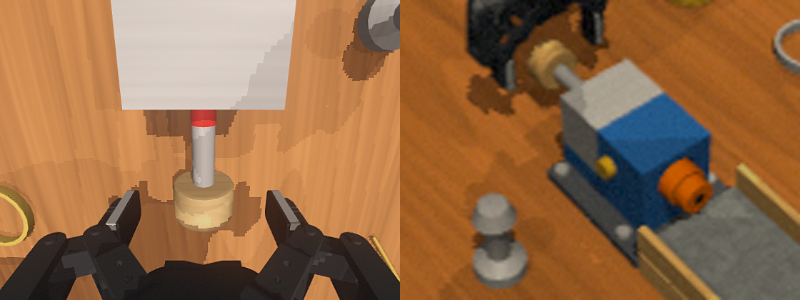

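The head sits between the open fingers, slightly drooped, and the former is partly out. I'll grip the head and level it.

>>> carry_out --commands '[[[0,0,0,0,0,0],[0,0,0,0,0,0],[0,0,0,0,0,0],[0,0,0,0,0,0],[0,0,0,0,0,0],[0,0,0,0,0,0],[0,0,0,0,0,0],[0,0,0,0,0,0],[0,0,0,0,0,0]]]' --hand 1 --force 70

```text
clock: 16.05
position: [0.6142, -0.0656, 0.0422]
ee_rot: [0.72, 0.694, 0.0, -0.0]
ft_force: [0.1, 1.5, 1.4]
grip_width: 0.443
grasp_force: 69.8
```

>>> carry_out --commands '[[[0,0,-0.05,0,0,0],[0,0,-0.05,0,0,0],[0,0,0,0,0,0],[0,0,0,0,0,0],[0,0,0,0,0,0]]]'

```text
clock: 16.47
position: [0.6139, -0.066, 0.0458]
ee_rot: [0.72, 0.694, -0.0, -0.0]
ft_force: [-0.2, -0.4, -3.7]
grip_width: 0.439
grasp_force: 70.5
```

>>> carry_out --commands '[[[0.1,0,0,0,0,0],[0.1,0,0,0,0,0],[0.1,0,0,0,0,0],[0.1,0,0,0,0,0],[0.1,0,0,0,0,0],[0,0,0,0,0,0],[0,0,0,0,0,0]]]'

```text
clock: 17.05
position: [0.615, -0.0447, 0.0461]
ee_rot: [0.719, 0.695, 0.0, -0.0]
ft_force: [0.7, 1.2, -3.1]
grip_width: 0.447
grasp_force: 70.5
```

>>> carry_out --commands '[[[0.1,0,0,0,0,0],[0.1,0,0,0,0,0],[0.1,0,0,0,0,0],[0.1,0,0,0,0,0],[0.1,0,0,0,0,0],[0.05,0,0,0,0,0],[0,0,0,0,0,0],[0,0,0,0,0,0]]]'

```text
clock: 17.72
position: [0.6158, -0.0236, 0.0461]
ee_rot: [0.72, 0.694, 0.0, -0.0]
ft_force: [-0.5, -0.1, -2.2]
grip_width: 0.441
grasp_force: 70.5
```

```bash
python3 - <<'E'
from h import *
go([.6163,-.015,.0455],87.9)
p,w=snap("wrist","w7.png"); q,s=snap("scene","s7.png")
cv2.imwrite("pics/c7.png",np.hstack([cv2.resize(w,(400,300)),cv2.resize(s[180:285,190:330],(400,300),interpolation=cv2.INTER_CUBIC)]))
E
```

```text
clock 17.7167 pos [ 0.6158 -0.0236  0.0461] shift [0.215 0.006 0.016] turn [ 0.001 -0.002  0.006] w 0.441 F [-0.5 -0.1 -2.2] j [-0.47  0.53  0.56  1.7  -0.33  1.01  0.17]
```

View pics/c7.png

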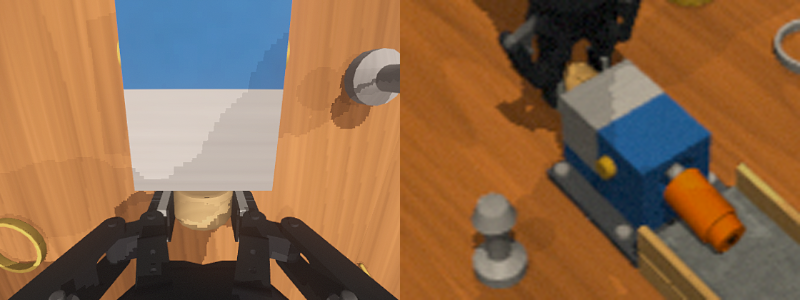

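The former is out on the tray with the rod tip behind it, and the head is a few mm from the face. I'll finish gently.

>>> carry_out --commands '[[[0.05,0,0,0,0,0],[0.05,0,0,0,0,0],[0.03,0,0,0,0,0],[0,0,0,0,0,0],[0,0,0,0,0,0]]]'

```text
clock: 18.23
position: [0.616, -0.0184, 0.0462]
ee_rot: [0.72, 0.694, 0.0, -0.0]
ft_force: [0.1, -0.8, -1.4]
grip_width: 0.444
grasp_force: 70.6
```

>>> carry_out --commands '[[[0.03,0,0,0,0,0],[0,0,0,0,0,0],[0,0,0,0,0,0]]]'

```text
clock: 18.48
position: [0.616, -0.0175, 0.0462]
ee_rot: [0.72, 0.694, 0.0, 0.0]
ft_force: [0.3, -0.8, -1.2]
grip_width: 0.44
grasp_force: 70.6
```

>>> carry_out --commands '[[[0.03,0,0,0,0,0],[0,0,0,0,0,0],[0,0,0,0,0,0]]]'

```text
clock: 18.73
position: [0.6161, -0.0163, 0.0462]
ee_rot: [0.72, 0.694, 0.0, 0.0]
ft_force: [1.3, -1.5, -0.0]
grip_width: 0.444
grasp_force: 70.7
```

>>> carry_out --commands '[[[0.02,0,0,0,0,0],[0,0,0,0,0,0],[0,0,0,0,0,0]]]'

```text
clock: 18.98
position: [0.6161, -0.0155, 0.0462]
ee_rot: [0.72, 0.694, 0.0, 0.0]
ft_force: [-0.6, -2.5, 0.6]
grip_width: 0.44
grasp_force: 70.8
```

>>> carry_out --commands '[[[0.02,0,0,0,0,0],[0,0,0,0,0,0],[0,0,0,0,0,0]]]'

```text
clock: 19.23
position: [0.6161, -0.015, 0.0463]
ee_rot: [0.72, 0.694, 0.0, 0.0]
ft_force: [-0.1, -3.4, 2.2]
grip_width: 0.446
grasp_force: 70.9
```

>>> carry_out --commands '[[[0.03,0,0,0,0,0],[0,0,0,0,0,0],[0,0,0,0,0,0]]]'

```text
clock: 19.48
position: [0.6161, -0.0149, 0.0463]
ee_rot: [0.72, 0.694, -0.0, 0.001]
ft_force: [-0.8, -8.2, 2.3]
grip_width: 0.44
grasp_force: 71.0
```

>>> carry_out --commands '[[[0.03,0,0,0,0,0],[0,0,0,0,0,0],[0,0,0,0,0,0]]]'

```text
clock: 19.73
position: [0.6161, -0.0148, 0.0464]
ee_rot: [0.721, 0.693, -0.001, 0.001]
ft_force: [-0.6, -10.2, 2.3]
grip_width: 0.443
grasp_force: 71.0
```

```bash
python3 - <<'E'
from h import *
go([.6163,-.015,.0455],87.9)
p,w=snap("wrist","w8.png"); q,s=snap("scene","s8.png")
cv2.imwrite("pics/c8.png",np.hstack([cv2.resize(w[220:370,180:380],(400,300)),cv2.resize(s[180:285,190:330],(400,300),interpolation=cv2.INTER_CUBIC)]))
E
```

```text
clock 19.7333 pos [ 0.6161 -0.0148  0.0464] shift [-0.006  0.005  0.023] turn [ 0.004  0.024 -0.016] w 0.443 F [ -0.6 -10.2   2.3] j [-0.49  0.53  0.56  1.7  -0.32  1.    0.15]
```

View pics/c8.png

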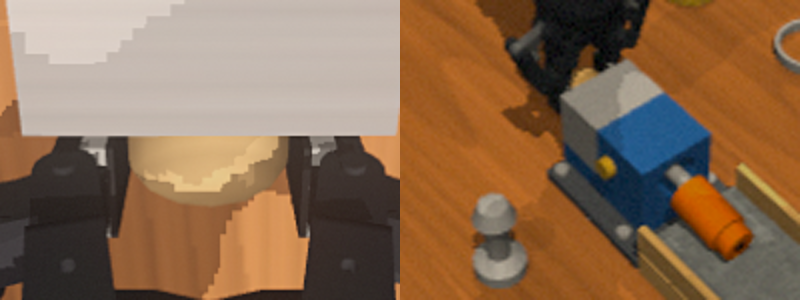

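The head is at the face: the arm stopped at the expected position with 10 N building up. The former lies on the tray. I'll release and retreat.

>>> carry_out --commands '[[[0,0,0,0,0,0],[0,0,0,0,0,0],[0,0,0,0,0,0],[0,0,0,0,0,0],[0,0,0,0,0,0],[0,0,0,0,0,0],[0,0,0,0,0,0],[0,0,0,0,0,0],[0,0,0,0,0,0]]]' --hand -1

```text
clock: 20.58
position: [0.6161, -0.0122, 0.0461]
ee_rot: [0.72, 0.694, 0.0, -0.0]
ft_force: [-0.0, 0.0, 0.1]
grip_width: 1.0
grasp_force: 0.0
```

>>> carry_out --commands '[[[-0.3,0,0,0,0,0],[-0.5,0,0,0,0,0],[-0.5,0,0,0,0,0],[-0.5,0,0,0,0,0],[-0.4,0,-0.4,0,0,0],[-0.4,0,-0.6,0,0,0],[-0.4,0,-0.7,0,0,0],[-0.2,0,-0.7,0,0,0],[0,0,-0.7,0,0,0],[0,0,-0.4,0,0,0],[0,0,0,0,0,0],[0,0,0,0,0,0],[0,0,0,0,0,0],[0,0,0,0,0,0]]]'

```text
clock: 21.75
position: [0.6108, -0.1402, 0.1848]
ee_rot: [0.72, 0.694, -0.001, -0.001]
ft_force: [-0.4, 0.4, 0.5]
grip_width: 0.994
grasp_force: 0.0
```

```bash
python3 - <<'E'
from h import *
go([.6163,-.015,.0455],87.9)
q,t=snap("top","t9.png"); p,w=snap("wrist","w9.png"); ps,s=snap("scene","s9.png")
M=np.array([.6164,.0019]);d=np.array([.0366,.9993])
h=cv2.cvtColor(t,cv2.COLOR_BGR2HSV).astype(int)
for nm,P,im,(r0,r1,c0,c1) in(("top",q,t,(178,206,185,256)),("scene",ps,s,(215,300,260,330))):
    h=cv2.cvtColor(im,cv2.COLOR_BGR2HSV).astype(int);m=((h[...,0]<15)&(h[...,1]>185)&(h[...,2]>120)).astype(np.uint8)
    k=np.zeros_like(m);k[r0:r1,c0:c1]=m[r0:r1,c0:c1]; y,x=np.nonzero(k)
    X=plane(P,np.c_[x,y],.055)[:,:2]-M; a=X@d; print(nm,len(x),"former along",np.percentile(a,[3,50,97]).round(3),"lat",np.median(X@[d[1],-d[0]]).round(3))
# head in wrist: expected pixel of head back top edge and what colour lies 4 mm inside / 6 mm beyond
w=w.astype(int)
for a in(.03,.01,-.003,-.008,-.015,-.022,-.028,-.034,-.04):
    z=.09 if a>0 else .082
    u=proj(p,[*(M+a*d),z])[0]; print(a,u.round(0),w[int(u[1]),int(u[0])] if 0<=u[1]<420 and 0<=u[0]<560 else None)
E
```

```text
clock 21.75 pos [ 0.6108 -0.1402  0.1848] shift [3.133 0.031 3.482] turn [-0.019 -0.001  0.001] w 0.994 F [-0.4  0.4  0.5] j [-0.34  0.41  0.65  1.55 -0.26  1.27  0.31]
top 89 former along [0.126 0.153 0.182] lat -0.012
scene 1992 former along [0.07  0.149 0.221] lat -0.008
0.03 [286. -41.] None
0.01 [286.  -6.] None
-0.003 [286.  18.] [103 152 191]
-0.008 [286.  26.] [160 220 235]
-0.015 [286.  37.] [156 217 235]
-0.022 [286.  48.] [146 204 235]
-0.028 [286.  57.] [ 61  93 123]
-0.034 [286.  65.] [ 60 100 156]
-0.04 [286.  74.] [ 54  96 153]
```

```bash
python3 -c "
from workcell import hand_in
print(hand_in())"
```

```text
the job is handed in; nothing more can be done
None
```

The job is handed in, with no verdict returned: the last camera check put the rod home with its head at the entry face, and the former about 155 mm from that face on the tray (142 mm needed). It took about 22 s of robot time, and the push read about 10 N at most.

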